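# Count along the divider rack and push the setting ring into the third gap

## Robot

A 7-joint arm with a two-finger parallel gripper is mounted at the origin on a cart in front of the work surface, level with it; the furniture and walls round the work are solid. World frame = base frame: x ahead of the robot, y to its left, z up, the work surface at z = 0. Lengths are in m, angles in rad, forces in N, time in s.
With the tool pointing down it reaches from about 0.4 to 0.85 m from the base axis. Payload 10.4 kg.
Tool frame: the origin (TCP) lies midway between the tips of the shut fingers; the grasp point (between the pads) lies 19 mm behind it; z points along the fingers, x is the direction in which the jaws open and shut, and the axes are right-handed (so a half turn about z gives the same grasp; the last joint's range is limited). The gripper opens to 85 mm and grips with 20 to 120 N. Pads are 22 mm wide; open, the fingers measure 114 mm over their backs; the gripper's body (76 mm by 85 mm) begins 54 mm behind the grasp point. The pads swing forward as they close: fully open they stand 13 mm farther back than shut.
Start: joints at [-1.265, 0.332, -0.065, 1.46, 0.022, 1.35, -0.088], TCP at [0.202, 0.592, 0.231] pointing down, gripper open.
Joint ranges: [-2.6, 2.6], [-0.5, 2.12], [-1.47, 1.34], [0.16, 2.42], [-1.27, 4.41], [0.06, 2.06], [-2.6, 2.6]. Speed limits (rad/s): [2.22, 2.22, 2.79, 2.79, 3.14, 3.14, 3.14].

## Interface

Orientations are given as a unit quaternion [x, y, z, w].
In Python, from workcell import manip, cams gives the robot as it stands.
- The arm moves only by the tool move_arm, never from a script. Its argument "moves" is a list of rows, each a list of 7 numbers: the turn, a rotation vector about the tool's x, y, z in degrees, then the shift along the tool's x, y, z in m, then the finger opening in m, from 0 to 0.0854. A call has 1 to 10 rows; each row is the pose to reach, as a shift and turn from the pose commanded when the call began, along the tool's axes at that moment; what a row does not reach only later rows make up. A row lasts 1/10 s, in which the tool goes at most 50 mm and 8.59 degrees, less where a joint would pass 70% of its speed; a pose out of reach is approached as far as the arm can. A call with a gripper value outside its range is refused whole. The fingers move at their own pace and stop on an object; "grip_force" is the grip in N (left out, the last holds). Time passes only in rows, so rows that repeat a pose let the fingers close. It gives the time, the measured TCP pose, the force and the opening at its end, in the units of the state.
- manip.get_obs(): the state, without advancing time (a new reading comes with each control period).
- cams.camera(name): name is "scene" or "top" or "wrist"; returns the picture (420x560x3 uint8, red, green, blue); there is no depth.
- cams.camera_params(name): a dict with "fx", "fy", "cx", "cy" (pixels), "xyz" and "rotation" of the camera in the world. Camera axes: x right, y up, looking along -z (the intrinsics and any distortion apply to the point x, -y, -z); pixel columns grow to the right and rows downward; lengths in m; the calibration is good to about 2 mm. A picture is of the moment at which its call begins: read the wrist's pose just before it. camera_params takes no time and is no camera call; for the wrist camera it gives the pose at the moment of the call.
- manip.hand_in(): hands the job in, once; it reports no verdict.
The state is a dict: "clock": time; "joint_pos": joint angles; "joint_velocities": joint speeds; "tau": joint torques, N m; "position": TCP position; "ee_rot": TCP orientation; "ft_force": force on the tool from outside, world axes, zero at the start; "torque": the same for the moment, N m; "grip_width": opening from 0.0 (shut) to 1.0 (fully open).
Only numpy, scipy, OpenCV 4.12 (cv2) and the standard library are available. Lean on these libraries where they do the work, as an engineer would, in place of code of your own. Each camera call takes 0.05 s, during which the arm holds its last target. There are 200 camera calls.

## Task

Put the 50 mm black setting ring away in the third gap of the divider rack, counting from the end with the round knob and using the fingertips only. First run a fingertip along the back rail from the knob end so that it tips over the first, second and third index tabs in that order, and stop there without tipping the fourth or fifth; the third gap is the one just beyond the third tab. Then push the ring flat along the worktop into that gap until it is fully home against the back rail, never lifting it, leave the other things where they are, and draw the hand clear.

Things in the scene. Friction and masses are not known exactly. Their poses are not given: they have to be found in the camera images.
- rack: Fixed steel comb, open to the robot. Origin: on the worktop under the middle of its back rail; x away from the robot (turned up to 0.15 rad), y left along the rail, z up. Rail 330 mm long, x -8 to +8 mm, 24 mm high. Five round-nosed dividers a to e from left to right, 6 mm thick, 24 mm high, from the rail to x = -60 mm, at y = +132, +66, 0, -66, -132 mm; the four gaps between are 60 mm wide, 52 mm deep, floor: worktop.
- round_knob: Fixed dark round mushroom knob, 34 mm across and 35 mm high, standing 180 mm along the rail from the middle of the rack, at its left or its right end; it marks the end where counting starts. Origin: centre of its underside, on the worktop. (A fixed ring cradle 120 mm high stands right of the rack at x 0.55 to 0.73 m, y -0.13 to -0.27 m: keep the gripper clear of it.)
- square_block: Fixed dark square block, 30x30x16 mm, at the rack's other end (180 mm from its middle). Origin: centre of its underside, on the worktop.
- setting_ring_s: Black setting ring lying flat in front of the rack, 50 mm across, 13 mm high, to be pushed into the gap. Origin: centre of its underside, z up. It slides on the worktop.
- tab_a (a joint): Index tab a (leftmost): steel leaf 16 mm wide (in x), 3 mm thick, standing upright on the back rail in line with divider a; hinge 24 mm above the worktop, top 50 mm above it. Value: lean in rad, 0 upright, positive towards the rack's right (-y), range -1.35 to 1.35; a weak spring (about 1 N at the top) stands it up again when let go.
- tab_a_top (a point): Middle of the top edge of tab a when upright, 50 mm above the worktop; fixed to the rack, axes as the rack's.
- tab_b (a joint): Index tab b (number 2 from the left): steel leaf 16 mm wide (in x), 3 mm thick, standing upright on the back rail in line with divider b; hinge 24 mm above the worktop, top 50 mm above it. Value: lean in rad, 0 upright, positive towards the rack's right (-y), range -1.35 to 1.35; a weak spring (about 1 N at the top) stands it up again when let go.
- tab_b_top (a point): Middle of the top edge of tab b when upright, 50 mm above the worktop; fixed to the rack, axes as the rack's.
- tab_c (a joint): Index tab c (number 3 from the left): steel leaf 16 mm wide (in x), 3 mm thick, standing upright on the back rail in line with divider c; hinge 24 mm above the worktop, top 50 mm above it. Value: lean in rad, 0 upright, positive towards the rack's right (-y), range -1.35 to 1.35; a weak spring (about 1 N at the top) stands it up again when let go.
- tab_c_top (a point): Middle of the top edge of tab c when upright, 50 mm above the worktop; fixed to the rack, axes as the rack's.
- tab_d (a joint): Index tab d (number 4 from the left): steel leaf 16 mm wide (in x), 3 mm thick, standing upright on the back rail in line with divider d; hinge 24 mm above the worktop, top 50 mm above it. Value: lean in rad, 0 upright, positive towards the rack's right (-y), range -1.35 to 1.35; a weak spring (about 1 N at the top) stands it up again when let go.
- tab_d_top (a point): Middle of the top edge of tab d when upright, 50 mm above the worktop; fixed to the rack, axes as the rack's.
- tab_e (a joint): Index tab e (rightmost): steel leaf 16 mm wide (in x), 3 mm thick, standing upright on the back rail in line with divider e; hinge 24 mm above the worktop, top 50 mm above it. Value: lean in rad, 0 upright, positive towards the rack's right (-y), range -1.35 to 1.35; a weak spring (about 1 N at the top) stands it up again when let go.
- tab_e_top (a point): Middle of the top edge of tab e when upright, 50 mm above the worktop; fixed to the rack, axes as the rack's.
- gap_bc (a point): The second gap from the left, between dividers b and c: the point on the worktop under the centre of a 50 mm ring when it touches the back rail mid-gap (25 mm in front of the rail, 27 mm behind the divider noses). Axes as the rack's.
- gap_cd (a point): The second gap from the right, between dividers c and d: the point on the worktop under the centre of a 50 mm ring when it touches the back rail mid-gap (25 mm in front of the rail, 27 mm behind the divider noses). Axes as the rack's.
- ring_mesh: Black ring, 40 mm across, 12 mm high, lying in one of the two end gaps of the rack; leave it alone. Origin: centre of its underside.
- ring_tiny: Pale ring, 30 mm across, 10 mm high, lying in the other end gap of the rack; leave it alone. Origin: centre of its underside.
- setting_ring_l: Large black ring, 72 mm across, 18 mm high, right of the work; leave it alone. Origin: centre of its underside.
- tape_roll: Roll of tape, 48 mm across, 18 mm high, left of the work; leave it alone. Origin: centre of its underside.
- nut_a: Hex nut, 20 mm across, 10 mm high, right of the work; leave it alone. Origin: centre of its underside.
- orange_clip: Orange plastic clip, 33x60x26 mm, left of the work; leave it alone. Origin: centre of its underside.
- snap_gauge: Flat C-shaped snap gauge, 104 mm across, 11 mm high, far right; leave it alone. Origin: centre of its underside.
Not all that is in view belongs to the job. Leave any orange or red look-alike of the setting_ring_s alone.

How it is judged:
By the outcome, as a careful person would: the job done as asked, in the order asked, and still so for the second after the job is handed in, with the robot touching nothing.
It also fails if it takes over 72 s, if anything falls off the work surface, if the arm or the gripper's body presses on something with over 40 N, if the wrist force passes 120 N, or if a joint passes its speed limit or range.

## Working session

There is one attempt and no reset: what is moved stays moved. The work goes in short steps, Python scripts to look and compute and a tool call to move; the robot and the scene stay as the last step left them, time stands still between calls to the robot, and variables do not carry over. Pictures are saved under pics/ and viewed, about 8 in all and at most 12, crops included, and the job is handed in when it is done.

Besides the shell and the picture viewer there is one more tool, called as name(argument=value, ...) on one line, values as JSON. move_arm: Moves the arm, as the interface text tells. Its arguments: {"type":"object","properties":{"moves":{"type":"array","items":{"type":"array","items":{"type":"number"}}},"grip_force":{"type":"number"}},"required":["moves"]}

```bash
mkdir -p pics; ls
python3 - <<'E'
from workcell import manip, cams
import cv2
print(manip.get_obs())
for n in("scene","top"):
    cv2.imwrite(f"pics/{n}0.png",cams.camera(n)[:,:,::-1]); print(n,cams.camera_params(n))
E
```

```text
pics
{'clock': 0.0, 'joint_pos': array([-1.264604  ,  0.3328974 , -0.06470681,  1.46099956,  0.02161214,
        1.34986372, -0.08850504]), 'joint_velocities': array([-0.00095642, -0.00132271, -0.00012438, -0.00044133,  0.00052486,
       -0.00014635, -0.00015212]), 'tau': array([ 1.92306114e-03, -6.25464821e+01,  5.03615895e-02, -3.91586781e+01,
        1.62444898e-02,  9.84575890e-03,  2.09952077e-06]), 'position': array([0.20169232, 0.59114929, 0.2304722 ]), 'ee_rot': array([ 8.13287984e-01,  5.81860906e-01, -5.75004700e-04,  4.59393712e-04]), 'ft_force': array([ 0.37759578,  0.37504777, -0.26403441]), 'torque': array([0.02831324, 0.05006064, 0.01450441]), 'grip_width': 0.9980812144505361}
scene {'fx': 452.9745954103957, 'fy': 452.9745954103957, 'cx': 281.67406720590395, 'cy': 205.93697342737582, 'xyz': array([-0.357774  ,  0.53243222,  0.54587313]), 'rotation': array([-0.26431996,  0.46748959,  0.73175343, -0.41967292])}
top {'fx': 512.5495833330874, 'fy': 512.5495833330874, 'cx': 274.13414431004355, 'cy': 207.84719492158482, 'xyz': array([0.32309734, 0.01169377, 1.49005385]), 'rotation': array([ 0.05680741, -0.05336605, -0.69497668,  0.71479535])}
```

View pics/top0.png

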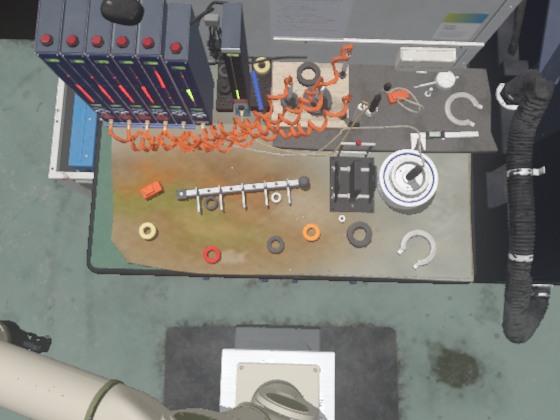

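View pics/scene0.png

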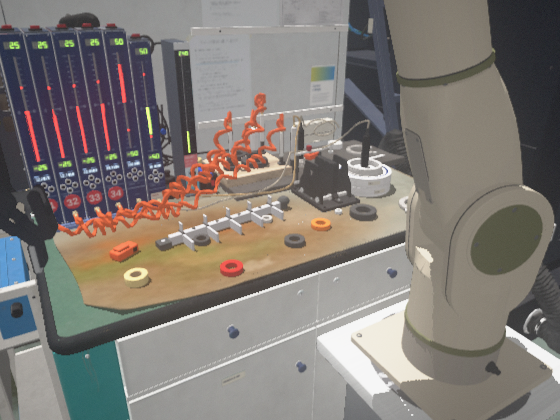

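```bash
cat > h.py <<'E'
import numpy as np,cv2
from scipy.spatial.transform import Rotation as R
from workcell import manip,cams
def ray(P,u,v):
    d=R.from_quat(P["rotation"]).apply([(u-P["cx"])/P["fx"],-(v-P["cy"])/P["fy"],-1.]); return P["xyz"],d
def onz(P,u,v,z):
    o,d=ray(P,u,v); return o+d*(z-o[2])/d[2]
def pix(P,p):
    c=R.from_quat(P["rotation"]).inv().apply(np.array(p)-P["xyz"]); return P["cx"]-P["fx"]*c[0]/c[2],P["cy"]+P["fy"]*c[1]/c[2]
E
python3 - <<'E'
from h import *
im=cv2.imread("pics/top0.png"); P=cams.camera_params("top")
cv2.imwrite("pics/crop1.png",cv2.resize(im[165:275,130:330],None,fx=4,fy=4,interpolation=cv2.INTER_CUBIC))
for u,v,z in[(276,244.5,.013),(304,183,.035),(182,195,.016),(212,255,.013),(312,232,.013),(359,234,.018)]: print(u,v,onz(P,u,v,z).round(4))
E
```

```text
276 244.5 [0.4484 0.0138 0.013 ]
304 183 [ 0.627  -0.0623  0.035 ]
182 195 [0.5853 0.2926 0.016 ]
212 255 [0.413 0.197 0.013]
312 232 [ 0.4875 -0.0894  0.013 ]
359 234 [ 0.485  -0.2246  0.018 ]
```

View pics/crop1.png

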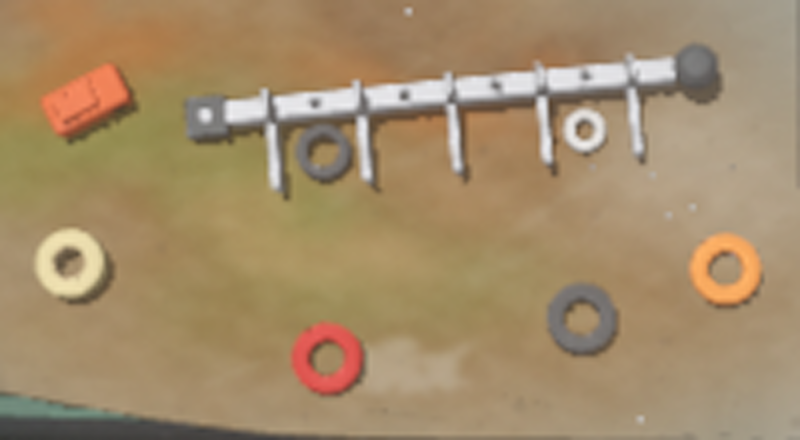

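```bash
cat >> h.py <<'E'
def cmd(pos,xang,tilt=None):
    "print turn (deg rotvec) and shift in the tool axes to reach pos with tool x at world angle xang (rad), pointing down"
    o=manip.get_obs(); T=R.from_quat(o["ee_rot"]); c,s=np.cos(xang),np.sin(xang)
    G=R.from_matrix(np.array([[c,s,0],[s,-c,0],[0,0,-1.]]))
    print("turn",np.degrees((T.inv()*G).as_rotvec()).round(2),"shift",T.inv().apply(np.array(pos)-o["position"]).round(4))
RO=np.array([.606,.115]);YAW=.117
def rk(x,y,z): return np.array([RO[0]+x*np.cos(YAW)-y*np.sin(YAW),RO[1]+x*np.sin(YAW)+y*np.cos(YAW),z])
def inv(p):
    d=np.array(p)[:2]-RO; c,s=np.cos(YAW),np.sin(YAW); return np.array([c*d[0]+s*d[1],-s*d[0]+c*d[1]])
E
python3 - <<'E'
from h import *
p=cams.camera_params("wrist");o=manip.get_obs();T=R.from_quat(o["ee_rot"])
print(p,T.inv().apply(p["xyz"]-o["position"]),T.inv().apply(R.from_quat(p["rotation"]).apply([0,0,-1])))
cmd(rk(-.06,-.0,.25),YAW)
E
```

```text
{'fx': 333.10995806324, 'fy': 333.10995806324, 'cx': 289.9436059346624, 'cy': 211.56348520134716, 'xyz': array([0.12377212, 0.61785562, 0.37371787]), 'rotation': array([-0.13085284, -0.09287484,  0.57428373,  0.80277643])} [-1.15159853e-04 -8.23341057e-02 -1.43115149e-01] [-3.22413372e-05  3.16719612e-01  9.48519207e-01]
turn [4.000e-02 6.000e-02 6.446e+01] shift [-0.3461  0.4823 -0.0189]
```

move_arm(moves=[[0,0,32,-0.173,0.241,-0.01,0.0],[0,0,64.5,-0.346,0.482,-0.019,0.0],[0,0,64.5,-0.346,0.482,-0.019,0.0],[0,0,64.5,-0.346,0.482,-0.019,0.0],[0,0,64.5,-0.346,0.482,-0.019,0.0],[0,0,64.5,-0.346,0.482,-0.019,0.0],[0,0,64.5,-0.346,0.482,-0.019,0.0],[0,0,64.5,-0.346,0.482,-0.019,0.0],[0,0,64.5,-0.346,0.482,-0.019,0.0],[0,0,64.5,-0.346,0.482,-0.019,0.0]])

```text
clock: 1.1
position: [0.4926, 0.1827, 0.2473]
ee_rot: [0.998, 0.058, -0.0, -0.0]
ft_force: [1.1, 0.5, 1.1]
grip_width: 0.003
```

Run:
```python
from h import *
cmd(rk(-.06,-.0,.25),YAW)
```

```text
turn [-0.01  0.   -0.04] shift [ 0.0448  0.0805 -0.0027]
```

move_arm(moves=[[0,0,0,0.045,0.08,-0.003,0.0],[0,0,0,0.045,0.08,-0.003,0.0],[0,0,0,0.045,0.08,-0.003,0.0],[0,0,0,0.045,0.08,-0.003,0.0],[0,0,0,0.045,0.08,-0.003,0.0]])

```text
clock: 1.6
position: [0.5453, 0.1115, 0.2499]
ee_rot: [0.998, 0.059, -0.0, -0.0]
ft_force: [-0.3, 1.1, 0.3]
grip_width: -0.003
```

Run:
```python
from h import *
print(manip.get_obs()["position"],manip.get_obs()["clock"])
P=cams.camera_params("wrist"); im=cams.camera("wrist")[:,:,::-1]; cv2.imwrite("pics/w1.png",im)
import pickle; pickle.dump(P,open("pics/w1.pkl","wb"))
cv2.imwrite("pics/w1b.png",cv2.resize(im,(784,588),interpolation=cv2.INTER_CUBIC))
```

```text
[0.54531685 0.11152354 0.24992997] 1.6
```

View pics/w1b.png

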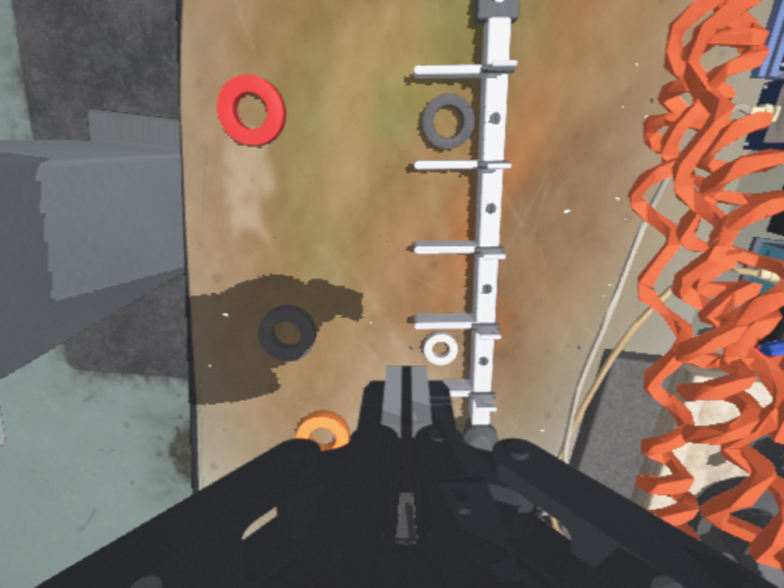

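Run:
```python
from h import *
import pickle
P=pickle.load(open("pics/w1.pkl","rb")); im=cv2.imread("pics/w1.png")
hsv=cv2.cvtColor(im,cv2.COLOR_BGR2HSV)
pts=[]
for v in (30,70,100,135,165,195,220,250,270):
    r=im[v,325:380].astype(int); sat=hsv[v,325:380,1]; k=np.where(sat<45)[0]
    p=onz(P,325+k.max()+1,v,.024); q=onz(P,325+k.min(),v,.024);pts.append(p);print(v,325+k.min(),325+k.max(),inv(p).round(4),inv(q).round(4))
for n,(u,v) in dict(nb=(414,166),nc=(416,247),nd=(416,320),na=(414,71)).items(): print(n,inv(onz(P,u/1.4,v/1.4,.024)).round(4))
# black ring: dark mask in roi
roi=hsv[195:275,170:240]; m=(roi[:,:,2]<75)&(roi[:,:,1]<70); 
n,l,st,c=cv2.connectedComponentsWithStats(m.astype(np.uint8)); print(st,c+[170,195])
for z in(0,.013): p=onz(P,286.5/1.4,333/1.4,z);print("ring",p,inv(p))
b=inv(onz(P,498/1.4,9/1.4,.016)); print("block",b)
x=im[150:200,295:345]; cv2.imwrite("pics/x.png",x)
```

```text
30 344 364 [0.0125 0.1515] [-0.0083  0.1515]
70 325 361 [0.012 0.115] [-0.0258  0.115 ]
100 325 360 [0.013  0.0859] [-0.0248  0.0859]
135 341 358 [0.0133 0.0499] [-0.0063  0.0499]
165 340 356 [0.0132 0.0171] [-0.0058  0.0171]
195 338 355 [ 0.0143 -0.0176] [-0.0064 -0.0176]
220 337 353 [ 0.0138 -0.0481] [-0.0062 -0.0481]
250 325 352 [ 0.015  -0.0868] [-0.019  -0.0868]
270 332 351 [ 0.0154 -0.114 ] [-0.0094 -0.114 ]
nb [-0.0555  0.0671]
nc [-0.0535  0.0041]
nd [-0.0531 -0.0589]
na [-0.0559  0.1329]
[[   0    0   70   80 4568]
 [  14   23   42   40 1032]] [[204.53305604 233.933669  ]
 [204.35368217 237.00678295]]
ring [0.44609802 0.01456966 0.        ] [-0.17053234 -0.08107785]
ring [0.44902879 0.02044824 0.013     ] [-0.16693538 -0.07558158]
block [0.0034061  0.17378699]
```

```bash
sed -i 's/^RO=.*/RO=np.array([.6103,.1175]);YAW=.127/' h.py
python3 - <<'E'
from h import *
cmd(rk(0,-.148,.10),YAW)
E
```

```text
turn [-0.03  0.03 -0.5 ] shift [0.0666 0.1501 0.1499]
```

move_arm(moves=[[0,0,-0.5,0.067,0.15,0.06,0.0],[0,0,-0.5,0.067,0.15,0.06,0.0],[0,0,-0.5,0.067,0.15,0.15,0.0],[0,0,-0.5,0.067,0.15,0.15,0.0],[0,0,-0.5,0.067,0.15,0.15,0.0],[0,0,-0.5,0.067,0.15,0.15,0.0],[0,0,-0.5,0.067,0.15,0.15,0.0],[0,0,-0.5,0.067,0.15,0.15,0.0]])

```text
clock: 2.45
position: [0.6307, -0.0289, 0.1021]
ee_rot: [0.998, 0.064, 0.001, -0.001]
ft_force: [1.0, -0.2, -0.1]
grip_width: 0.002
```

Run:
```python
from h import *
o=manip.get_obs();print(o["position"],inv(o["position"]),o["clock"])
P=cams.camera_params("wrist"); im=cams.camera("wrist")[:,:,::-1].copy(); cv2.imwrite("pics/w2.png",im)
import pickle; pickle.dump(P,open("pics/w2.pkl","wb"))
big=cv2.resize(im,(784,588),interpolation=cv2.INTER_CUBIC)
for y in(-132,-66,0,66):
    a=[pix(P,rk(x,y/1000,z)) for x,z in((-.008,.05),(.008,.05),(-.06,.024))]
    for q in a: cv2.circle(big,tuple(int(round(t*1.4)) for t in q),3,(0,255,0),-1)
cv2.imwrite("pics/w2b.png",big)
```

```text
[ 0.63065376 -0.02893571  0.10205039] [ 0.00164246 -0.14783435] 2.45
```

View pics/w2b.png

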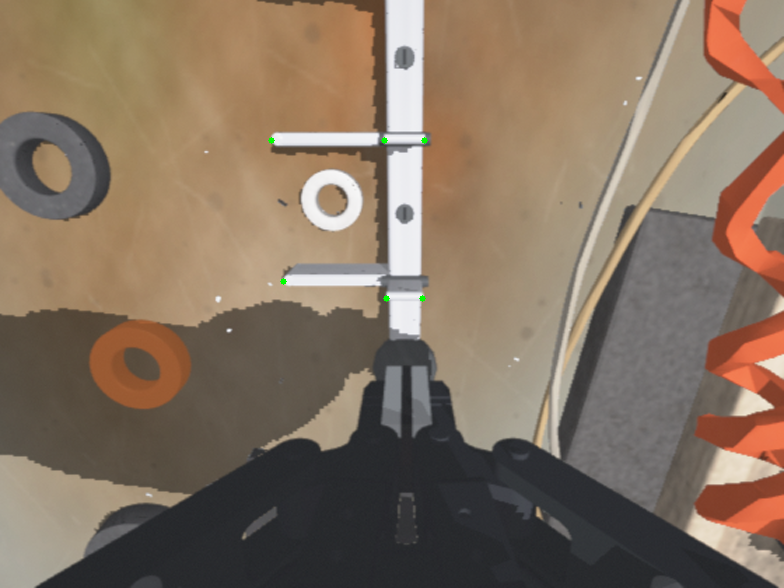

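move_arm(moves=[[0,0,0,-0.001,0,0.04,0.0],[0,0,0,-0.001,0,0.064,0.0],[0,0,0,-0.001,0,0.064,0.0],[0,0,0,-0.001,-0.015,0.068,0.0],[0,0,0,-0.001,-0.03,0.068,0.0],[0,0,0,-0.001,-0.045,0.068,0.0],[0,0,0,-0.001,-0.06,0.068,0.0],[0,0,0,-0.001,-0.06,0.068,0.0]])

```text
clock: 3.3
position: [0.6213, 0.0333, 0.0327]
ee_rot: [0.998, 0.065, 0.0, -0.001]
ft_force: [0.2, -0.2, -0.3]
grip_width: -0.003
```

Run:
```python
from h import *
o=manip.get_obs();print(o["position"],inv(o["position"]),o["clock"],o["ft_force"])
P=cams.camera_params("wrist"); im=cams.camera("wrist")[:,:,::-1].copy(); cv2.imwrite("pics/w3.png",im)
s=cams.camera("scene")[:,:,::-1][170:270,140:340]
big=np.zeros((420,760,3),np.uint8); big[:,:360]=im[:,120:480]; big[:200,360:760]=cv2.resize(s,(400,200),interpolation=cv2.INTER_CUBIC)
cv2.imwrite("pics/w3b.png",big)
```

```text
[0.62132389 0.03325718 0.03270765] [ 0.000265   -0.08496063] 3.3 [ 0.15481639 -0.17026207 -0.25656631]
```

View pics/w3b.png

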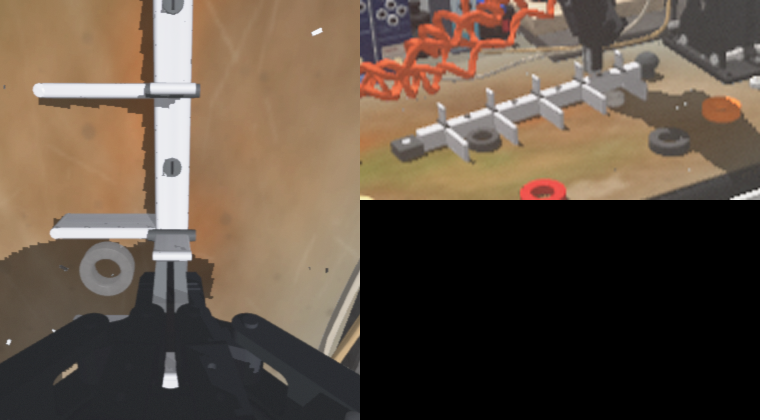

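move_arm(moves=[[0,0,0,0,-0.015,-0.001,0.0],[0,0,0,0,-0.03,-0.001,0.0],[0,0,0,0,-0.045,-0.001,0.0],[0,0,0,0,-0.06,-0.001,0.0],[0,0,0,0,-0.075,-0.001,0.0],[0,0,0,0,-0.09,-0.001,0.0],[0,0,0,0,-0.105,-0.001,0.0],[0,0,0,0,-0.119,-0.001,0.0],[0,0,0,0,-0.122,-0.001,0.0],[0,0,0,0,-0.122,-0.001,0.0]])

```text
clock: 4.4
position: [0.6059, 0.1507, 0.0332]
ee_rot: [0.998, 0.063, -0.0, -0.0]
ft_force: [-0.2, -1.2, -0.2]
grip_width: 0.0
```

Run:
```python
from h import *
o=manip.get_obs();print(o["position"],inv(o["position"]),o["clock"],o["ft_force"])
im=cams.camera("wrist")[:,:,::-1]
s=cams.camera("scene")[:,:,::-1][170:270,140:340]
big=np.zeros((420,760,3),np.uint8); big[:,:360]=im[:,120:480]; big[:200,360:760]=cv2.resize(s,(400,200),interpolation=cv2.INTER_CUBIC)
cv2.imwrite("pics/w4b.png",big)
```

```text
[0.60589217 0.15069213 0.03316576] [-0.00016826  0.0334831 ] 4.4 [-0.17376409 -1.24682457 -0.1872298 ]
```

View pics/w4b.png

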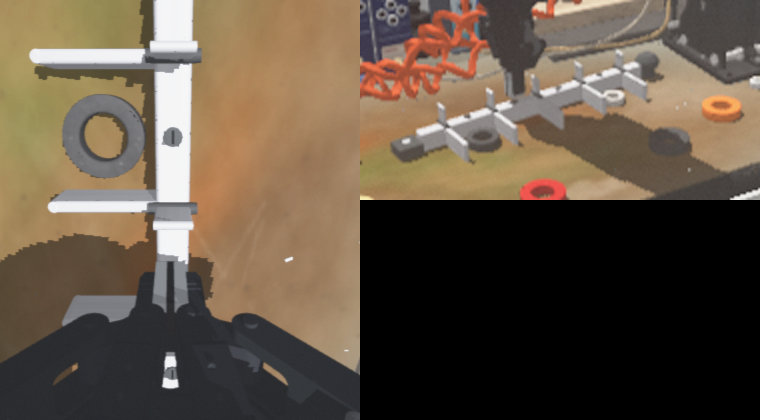

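move_arm(moves=[[0,0,0,0,-0.002,0,0.0],[0,0,0,0,-0.002,0,0.0],[0,0,0,0,-0.002,-0.03,0.0],[0,0,0,0,-0.002,-0.08,0.02],[0,0,0,0,-0.002,-0.11,0.02],[0,0,0,0,-0.002,-0.11,0.02]])

```text
clock: 5.1
position: [0.6086, 0.1517, 0.1484]
ee_rot: [0.998, 0.062, 0.004, -0.001]
ft_force: [0.6, 1.2, -0.0]
grip_width: 0.233
```

Run:
```python
from h import *
o=manip.get_obs();print(o["position"],o["clock"],o["joint_pos"].round(2))
cmd([.422,-.05,.12],np.radians(-22))
```

```text
[0.60855436 0.15166516 0.14840157] 5.1 [-0.7   0.41  0.49  1.59 -0.21  1.18 -0.04]
turn [-0.22 -0.39 29.11] shift [-0.2103  0.1771  0.0265]
```

move_arm(moves=[[0,0,29,-0.21,0.177,0,0.02],[0,0,29,-0.21,0.177,0,0.02],[0,0,29,-0.21,0.177,0,0.02],[0,0,29,-0.21,0.177,0,0.02],[0,0,29,-0.21,0.177,0,0.02],[0,0,29,-0.21,0.177,0.025,0.02],[0,0,29,-0.21,0.177,0.025,0.02],[0,0,29,-0.21,0.177,0.025,0.02],[0,0,29,-0.21,0.177,0.025,0.02],[0,0,29,-0.21,0.177,0.025,0.02]])

```text
clock: 6.1
position: [0.4205, -0.0496, 0.1186]
ee_rot: [0.982, -0.189, 0.0, 0.0]
ft_force: [-0.3, -1.2, -0.5]
grip_width: 0.235
```

```bash
cat >> h.py <<'E'
def ring(P,im,z=.0065,gate=None):
    hsv=cv2.cvtColor(im,cv2.COLOR_BGR2HSV); m=((hsv[:,:,2]<100)&(hsv[:,:,1]<60)).astype(np.uint8)
    cs,h=cv2.findContours(m,cv2.RETR_EXTERNAL,cv2.CHAIN_APPROX_NONE)
    for c in cs:
        if cv2.contourArea(c)<300: continue
        (u,v),(a,b),_=cv2.fitEllipse(c); p=onz(P,u,v,z)
        print("blob",round(u),round(v),"axes",round(a),round(b),"world",p.round(4),"rack",inv(p).round(4))
E
python3 - <<'E'
from h import *
o=manip.get_obs();print(o["position"],o["clock"],o["ee_rot"])
P=cams.camera_params("wrist"); im=cams.camera("wrist")[:,:,::-1].copy(); cv2.imwrite("pics/w5.png",im)
ring(P,im)
E
```

```text
[ 0.42045929 -0.04958503  0.11864297] 6.1 [ 9.82003388e-01 -1.88862933e-01  3.18829897e-04  1.93515899e-04]
blob 521 285 axes 85 174 world [ 0.5803 -0.1909  0.0065] rack [-0.0688 -0.3022]
blob 50 245 axes 69 197 world [ 0.2211 -0.006   0.0065] rack [-0.4017 -0.0732]
blob 546 126 axes 28 56 world [ 0.6205 -0.0618  0.0065] rack [-0.0126 -0.1791]
blob 199 269 axes 334 614 world [ 0.3266 -0.0721  0.0065] rack [-0.3055 -0.1522]
```

View pics/w5.png

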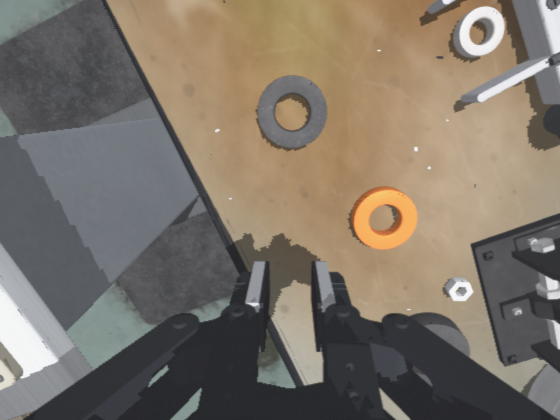

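Run:
```python
from h import *
P=cams.camera_params("wrist")
for z in(.0065,.013): p=onz(P,292,112,z); print(p,inv(p))
p=onz(P,292,112,.010)
for t in((-.105,.033),(-.1,.033)):
    g=rk(*t,0)-[p[0],p[1],0]; a=np.arctan2(g[1],g[0]); print(g,np.degrees(a),np.hypot(*g[:2]))
    st=p[:2]-.058*np.array([np.cos(a),np.sin(a)]); cmd([*st,.006],a-np.pi/2)
print(rk(-.033,.033,0))
```

```text
[0.44807182 0.01800103 0.0065    ] [-0.17352408 -0.07815   ]
[0.44810035 0.01820595 0.013     ] [-0.17346982 -0.07795034]
[0.05387871 0.11882368 0.        ] 65.60883866958318 0.13046831630797975
turn [ 0.02 -0.03  2.62] shift [-0.0021 -0.0153  0.1126]
[0.05883844 0.11945697 0.        ] 63.77748286064845 0.13316129386275236
turn [ 0.02 -0.03  4.45] shift [-0.0039 -0.0154  0.1126]
[0.57338603 0.14605449 0.        ]
```

move_arm(moves=[[0,0,2.6,-0.002,-0.015,0.05,0.02],[0,0,2.6,-0.002,-0.015,0.09,0.02],[0,0,2.6,-0.002,-0.015,0.113,0.02],[0,0,2.6,-0.002,-0.015,0.113,0.02],[0,0,2.6,-0.002,-0.015,0.113,0.02]])

```text
clock: 6.65
position: [0.4237, -0.0356, 0.0058]
ee_rot: [0.977, -0.212, -0.0, 0.0]
ft_force: [-0.4, -0.2, -0.1]
grip_width: 0.235
```

move_arm(moves=[[0,0,0,0,-0.008,0,0.02],[0,0,0,0,-0.016,0,0.02],[0,0,0,0,-0.024,0,0.02],[0,0,0,0,-0.034,0,0.02],[0,0,0,0,-0.044,0,0.02],[0,0,0,0,-0.054,0,0.02],[0,0,0,0,-0.062,0,0.02],[0,0,0,0,-0.066,0,0.02],[0,0,0,0,-0.068,0,0.02],[0,0,0,0,-0.068,0,0.02]])

```text
clock: 7.65
position: [0.4515, 0.0265, 0.0053]
ee_rot: [0.977, -0.212, -0.0, 0.0]
ft_force: [-0.3, 0.2, -0.5]
grip_width: 0.233
```

Run:
```python
from h import *
o=manip.get_obs();print(o["position"],o["clock"],o["ee_rot"],o["ft_force"])
P=cams.camera_params("wrist"); im=cams.camera("wrist")[:,:,::-1].copy(); cv2.imwrite("pics/w6.png",im)
```

```text
[0.45150428 0.02646781 0.00525668] 7.65 [ 9.77355082e-01 -2.11605866e-01 -2.45572888e-05  9.02061984e-06] [-0.32300495  0.16551324 -0.51816387]
```

View pics/w6.png

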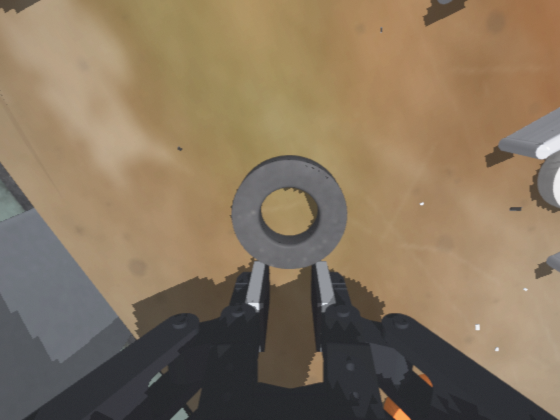

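Run:
```python
from h import *
P=cams.camera_params("wrist");o=manip.get_obs()
p=onz(P,289.5,211.5,.013); print(p,inv(p),np.hypot(*(p-o["position"])[:2]))
print(R.from_quat(o["ee_rot"]).inv().apply(p-o["position"]),R.from_quat(o["ee_rot"]).inv().apply(rk(-.1,.033,.006)-p))
```

```text
[0.46512079 0.05949644 0.013     ] [-0.15135665 -0.03914818] 0.03594688489577379
[-0.00126002 -0.03592457 -0.00775867] [ 0.00574284 -0.08837384  0.00699649]
```

move_arm(moves=[[0,0,0,0,-0.006,0,0.02],[0,0,0,0.001,-0.014,0,0.02],[0,0,0,0.0015,-0.024,0,0.02],[0,0,0,0.002,-0.036,0,0.02],[0,0,0,0.003,-0.048,0,0.02],[0,0,0,0.0035,-0.06,0,0.02],[0,0,0,0.004,-0.072,0,0.02],[0,0,0,0.005,-0.08,0,0.02],[0,0,0,0.005,-0.085,0,0.02],[0,0,0,0.005,-0.088,0,0.02]])

```text
clock: 8.7
position: [0.4926, 0.1047, 0.0053]
ee_rot: [0.977, -0.212, -0.0, 0.0]
ft_force: [-0.5, -0.6, -0.0]
grip_width: 0.234
```

move_arm(moves=[[0,0,0,0,-0.001,0,0.02],[0,0,0,0,0.02,0,0.02],[0,0,0,0,0.035,0,0.02],[0,0,0,0,0.04,-0.03,0.02],[0,0,0,0,0.04,-0.07,0.02],[0,0,0,0,0.04,-0.1,0.02],[0,0,0,0,0.04,-0.1,0.02]])

```text
clock: 9.4
position: [0.478, 0.0679, 0.109]
ee_rot: [0.977, -0.212, 0.002, -0.002]
ft_force: [0.9, 0.4, -0.1]
grip_width: 0.236
```

Run:
```python
from h import *
o=manip.get_obs();print(o["position"],o["clock"],o["ee_rot"],o["ft_force"])
# aim: 70 mm behind the ring goal on push-2 line, tool x at YAW-90deg
cmd(rk(-.175,.033,.105),YAW-np.pi/2)
```

```text
[0.4779933  0.06790103 0.10896748] 9.4 [ 0.97719349 -0.21232476  0.00239928 -0.00230719] [ 0.87368234  0.41115182 -0.14763976]
turn [-4.000e-01 -3.000e-02  5.821e+01] shift [-0.0663 -0.0359  0.0039]
```

move_arm(moves=[[0,0,58.2,-0.066,-0.036,0,0.02],[0,0,58.2,-0.066,-0.036,0,0.02],[0,0,58.2,-0.066,-0.036,0,0.02],[0,0,58.2,-0.066,-0.036,0,0.02],[0,0,58.2,-0.066,-0.036,0,0.02],[0,0,58.2,-0.066,-0.036,0,0.02],[0,0,58.2,-0.066,-0.036,0,0.02],[0,0,58.2,-0.066,-0.036,0,0.02],[0,0,58.2,-0.066,-0.036,0,0.02],[0,0,58.2,-0.066,-0.036,0,0.02]])

```text
clock: 10.4
position: [0.4306, 0.1279, 0.1051]
ee_rot: [0.752, -0.659, -0.0, 0.0]
ft_force: [0.2, 0.5, 0.1]
grip_width: 0.235
```

Run:
```python
from h import *
o=manip.get_obs();print(o["position"],inv(o["position"]),o["clock"],o["ee_rot"],o["joint_pos"].round(2))
P=cams.camera_params("wrist"); im=cams.camera("wrist")[:,:,::-1].copy()
import pickle; pickle.dump(P,open("pics/w7.pkl","wb"))
for x,y,z in((-.06,.066,.024),(-.06,0,.024),(-.008,.033,.024),(-.1,.033,.013)):
    cv2.circle(im,tuple(int(round(t)) for t in pix(P,rk(x,y,z))),2,(0,255,0),-1)
cv2.imwrite("pics/w7.png",im)
```

```text
[0.43055917 0.12790497 0.10512218] [-0.17697537  0.03308694] 10.4 [ 7.52076814e-01 -6.59075450e-01 -1.14440168e-04  6.50485176e-05] [-1.02  0.05  0.65  2.09 -0.04  1.01 -1.79]
```

View pics/w7.png

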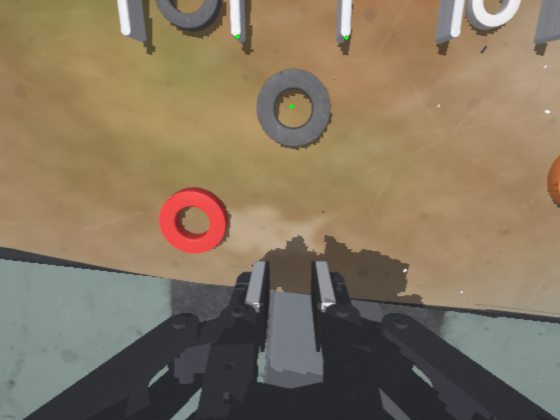

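move_arm(moves=[[0,0,0,0.001,-0.01,0.05,0.02],[0,0,0,0.001,-0.01,0.085,0.02],[0,0,0,0.001,-0.01,0.0995,0.02],[0,0,0,0.001,-0.01,0.0995,0.02],[0,0,0,0.001,-0.02,0.0995,0.02],[0,0,0,0.001,-0.03,0.0995,0.02],[0,0,0,0.001,-0.038,0.0995,0.02],[0,0,0,0.001,-0.045,0.0995,0.02],[0,0,0,0.001,-0.055,0.0995,0.02],[0,0,0,0.001,-0.062,0.0995,0.02]])

```text
clock: 11.45
position: [0.4933, 0.1353, 0.006]
ee_rot: [0.751, -0.66, 0.0, -0.0]
ft_force: [-0.9, 0.1, 0.7]
grip_width: 0.232
```

Run:
```python
from h import *
o=manip.get_obs();print(o["position"],inv(o["position"]),o["clock"],o["ft_force"])
P=cams.camera_params("wrist"); im=cams.camera("wrist")[:,:,::-1].copy()
for x,y,z in((-.06,.066,.024),(-.06,0,.024),(-.008,.033,.024)):
    cv2.circle(im,tuple(int(round(t)) for t in pix(P,rk(x,y,z))),2,(0,255,0),-1)
cv2.imwrite("pics/w8.png",im)
```

```text
[0.49334156 0.13526398 0.00600266] [-0.11376653  0.03243474] 11.45 [-0.91140602  0.09334508  0.67535311]
```

View pics/w8.png

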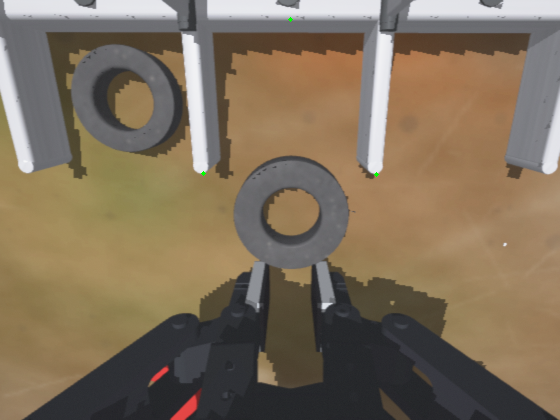

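move_arm(moves=[[0,0,0,0,-0.008,0,0.02],[0,0,0,-0.001,-0.016,0,0.02],[0,0,0,-0.001,-0.024,0,0.02],[0,0,0,-0.001,-0.032,0,0.02],[0,0,0,-0.001,-0.037,0,0.02],[0,0,0,-0.001,-0.039,0,0.02],[0,0,0,-0.001,-0.04,0,0.02],[0,0,0,-0.001,-0.041,0,0.02]])

```text
clock: 12.3
position: [0.5327, 0.1413, 0.0058]
ee_rot: [0.751, -0.66, -0.0, 0.0]
ft_force: [0.5, -0.1, 0.5]
grip_width: 0.239
```

move_arm(moves=[[0,0,0,0,-0.001,0,0.02],[0,0,0,0,-0.002,0,0.02],[0,0,0,0,-0.003,0,0.02],[0,0,0,0,-0.003,0,0.02]])

```text
clock: 12.7
position: [0.536, 0.1418, 0.0058]
ee_rot: [0.751, -0.66, 0.0, -0.0]
ft_force: [-0.0, 0.4, -0.6]
grip_width: 0.236
```

No rail contact yet; continue in 1 mm steps.

move_arm(moves=[[0,0,0,0,-0.001,0,0.02],[0,0,0,0,-0.002,0,0.02],[0,0,0,0,-0.002,0,0.02]])

```text
clock: 13.0
position: [0.538, 0.142, 0.0059]
ee_rot: [0.751, -0.66, 0.0, -0.0]
ft_force: [-0.3, -0.8, -0.0]
grip_width: 0.235
```

move_arm(moves=[[0,0,0,0,-0.001,0,0.02],[0,0,0,0,-0.002,0,0.02],[0,0,0,0,-0.002,0,0.02]])

```text
clock: 13.3
position: [0.54, 0.1422, 0.0058]
ee_rot: [0.751, -0.66, 0.0, -0.0]
ft_force: [0.0, -0.3, -1.0]
grip_width: 0.239
```

move_arm(moves=[[0,0,0,0,-0.001,0,0.02],[0,0,0,0,-0.002,0,0.02],[0,0,0,0,-0.002,0,0.02]])

```text
clock: 13.6
position: [0.5415, 0.1424, 0.0057]
ee_rot: [0.751, -0.66, -0.0, 0.0]
ft_force: [-1.6, -0.1, 0.6]
grip_width: 0.231
```

Run:
```python
from h import *
o=manip.get_obs();print(inv(o["position"]),o["clock"],o["ft_force"])
P=cams.camera_params("wrist"); im=cams.camera("wrist")[:,:,::-1].copy(); cv2.imwrite("pics/w9.png",im)
g=cv2.cvtColor(im,cv2.COLOR_BGR2HSV)
for u in(285,291,297): print(u,[ (v,int(g[v,u,2]),int(g[v,u,1])) for v in range(90,250,5)])
print([pix(P,rk(-.008,.033,z)) for z in(0,.013,.024)], pix(P,rk(-.008-.05,.033,.013)), pix(P,rk(-.033,.033,.013)))
```

```text
[-0.06505721  0.0334356 ] 13.6 [-1.56466916 -0.09687897  0.5774359 ]
285 [(90, 158, 115), (95, 160, 121), (100, 159, 130), (105, 162, 134), (110, 164, 135), (115, 167, 137), (120, 161, 13), (125, 233, 4), (130, 237, 5), (135, 124, 14), (140, 121, 13), (145, 62, 16), (150, 119, 13), (155, 188, 14), (160, 237, 5), (165, 92, 11), (170, 111, 7), (175, 106, 5), (180, 108, 7), (185, 106, 7), (190, 92, 116), (195, 158, 131), (200, 155, 127), (205, 156, 127), (210, 155, 125), (215, 154, 121), (220, 158, 111), (225, 161, 109), (230, 162, 107), (235, 112, 80), (240, 66, 4), (245, 93, 8)]
291 [(90, 156, 113), (95, 155, 125), (100, 157, 127), (105, 162, 132), (110, 163, 133), (115, 167, 136), (120, 161, 13), (125, 233, 5), (130, 237, 5), (135, 121, 13), (140, 120, 15), (145, 64, 20), (150, 118, 15), (155, 119, 13), (160, 237, 5), (165, 93, 11), (170, 107, 5), (175, 107, 5), (180, 107, 7), (185, 106, 5), (190, 165, 130), (195, 161, 130), (200, 158, 131), (205, 156, 127), (210, 155, 123), (215, 156, 119), (220, 159, 112), (225, 161, 108), (230, 163, 108), (235, 156, 105), (240, 69, 11), (245, 89, 11)]
297 [(90, 150, 117), (95, 152, 124), (100, 156, 126), (105, 159, 128), (110, 164, 131), (115, 165, 131), (120, 160, 11), (125, 234, 7), (130, 237, 5), (135, 124, 14), (140, 119, 15), (145, 64, 20), (150, 116, 13), (155, 124, 12), (160, 237, 5), (165, 109, 9), (170, 110, 7), (175, 108, 5), (180, 107, 10), (185, 105, 7), (190, 153, 132), (195, 162, 132), (200, 158, 131), (205, 154, 129), (210, 155, 125), (215, 156, 119), (220, 159, 114), (225, 162, 110), (230, 164, 104), (235, 111, 74), (240, 71, 14), (245, 97, 13)]
[(np.float64(291.9850073431152), np.float64(155.37868438875094)), (np.float64(292.18150485393704), np.float64(160.31699766189917)), (np.float64(292.3779027384063), np.float64(165.2528071570767))] (np.float64(291.8159059141851), np.float64(269.701380122087)) (np.float64(291.9886994550513), np.float64(218.00288566370043))
```

move_arm(moves=[[0,0,0,0,-0.001,0,0.02],[0,0,0,0,-0.002,0,0.02],[0,0,0,0,-0.002,0,0.02],[0,0,0,0,-0.002,0,0.02]])

```text
clock: 14.05
position: [0.5421, 0.1425, 0.0054]
ee_rot: [0.751, -0.66, -0.001, 0.001]
ft_force: [-9.7, -0.7, 4.4]
grip_width: 0.236
```

move_arm(moves=[[0,0,0,0,0.01,0,0.02],[0,0,0,0,0.04,0,0.02],[0,0,0,0,0.05,0,0.02],[0,0,0,0,0.05,-0.04,0.02],[0,0,0,0,0.05,-0.09,0.02],[0,0,0,0,0.05,-0.14,0.02],[0,0,0,0,0.03,-0.18,0.02],[0,0,0,0,-0.01,-0.18,0.02],[0,0,0,0,-0.01,-0.18,0.02],[0,0,0,0,-0.01,-0.18,0.02]])

```text
clock: 15.05
position: [0.5539, 0.1437, 0.1853]
ee_rot: [0.751, -0.66, 0.0, 0.001]
ft_force: [-1.5, -1.3, 1.1]
grip_width: 0.234
```

Run:
```python
from h import *
o=manip.get_obs();print(o["position"],o["clock"],o["ft_force"])
P=cams.camera_params("wrist"); im=cams.camera("wrist")[:,:,::-1].copy()
t=cams.camera("top")[:,:,::-1]; s=cams.camera("scene")[:,:,::-1]
u,v=(int(x) for x in pix(P,rk(-.03,.033,.01))); print(u,v)
u0=max(0,min(u-130,300)); v0=max(0,v-75)
a=cv2.resize(im[v0:v0+150,u0:u0+260],None,fx=3,fy=2.2,interpolation=cv2.INTER_CUBIC)[:330,:780]
b=cv2.resize(t[165:275,130:380],(390,240),interpolation=cv2.INTER_CUBIC); c=cv2.resize(s[180:290,100:350],(390,240),interpolation=cv2.INTER_CUBIC)
big=np.zeros((580,780,3),np.uint8); big[:a.shape[0],:a.shape[1]]=a; big[335:575,:390]=b; big[335:575,390:]=c
cv2.imwrite("pics/w10.png",big)
for q in((-.008,.033,.024),(-.06,.066,.024),(-.06,0,.024),(-.033,.033,.013)): print(np.array(pix(P,rk(*q)))-[u0,v0])
```

```text
[0.55390304 0.14368377 0.18526702] 15.05 [-1.46846902 -1.26476028  1.05485383]
290 163
[130.23403265  54.45282862]
[ 95.43558247 109.98522156]
[164.92037075 109.99521039]
[130.18152015  79.6331383 ]
```

View pics/w10.png

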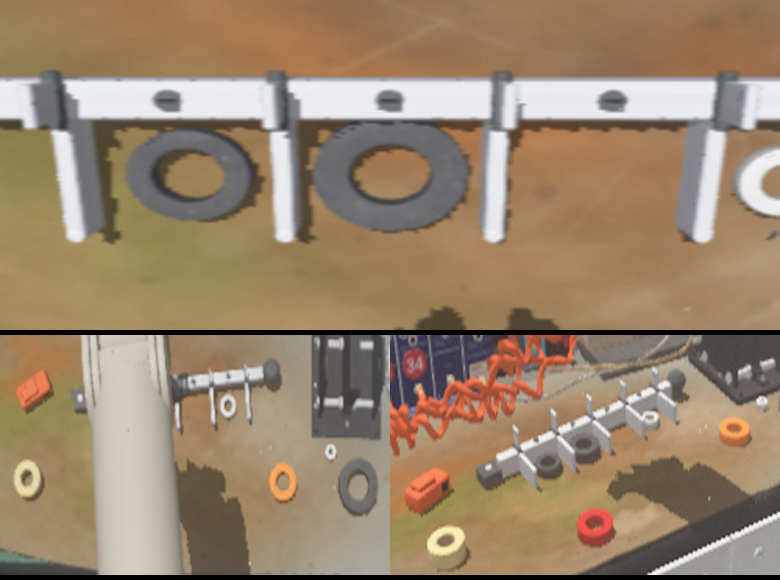

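```bash
python3 -c "
from workcell import manip
print(manip.hand_in())"
```

```text
the job is handed in; nothing more can be done
None
```

The 50 mm black ring is in the third gap from the knob, between dividers b and c, and I handed the job in at about 15 s; no verdict was reported.

- **Tabs:** The knob stands at the right end. I ran the shut fingertips along the rail from there, over tabs e, d and c in that order, and stopped about 35 mm past c. Tabs b and a were never reached. I did not see the tabs mid-tip. That they tipped rests on the tip height, 33 mm against their 50 mm tops, and on the path passing them. Afterwards all five stood upright.
- **Ring:** I pushed it flat with two fingertips in two straight pushes, never lifting it. It stopped against the rail at about 10 N.
- **Last check:** The final pictures show the ring centred in the gap, touching the rail and behind the divider noses. The tape roll, clip, nut, large ring, both rings in the end gaps, and the orange and red look-alikes appear where they were. The snap gauge was not in the last view, but the arm never went near it. The hand was clear at 185 mm above the worktop.
- **Disagreement:** The fingers stopped about 4 mm further in than the first camera estimate of the ring's position implied. That could be camera calibration error, and the picture and the contact force both indicate the ring is home.

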